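Fit the clean inserts from the drying hooks into the dry-block heater

TASK

Get the dry-block heater ready: first clear the tube rack and the tip box off its block and stand them upright on the green bench mat. Then take every insert that hangs on the drying rack off its barbed hook (raise it, tilt it, draw it over the barb) and seat it flat, fully down, in the heater pocket of its own outline. Leave the bottle, beaker and well plate where they are.

Things in the scene. Friction and masses are not known exactly. Their poses are not given: they have to be found in the camera images.
- rack: drying rack, fixed: white base 170 x 320 x 8 mm, three posts in a row at x = -80 mm, each with a hook pointing along +x (away from the robot), at y = -115, 0, +115 mm. Origin at bench level under the middle hanging place. Inserts hang within 6 mm of x = 0, slot top resting on the bar. Nothing of it is higher than the barb tips, 187 mm
- hook0 (a point): hook at rack y = -115 mm: 8 mm round bar, level, axis 160 mm above the bench, from the post to x = +22 mm, where it bends (this point) into a barb, 28 mm more of the bar rising 55 degrees forward and up; tip centre at x = 38, z = 183 mm. Axes as the rack
- hook1 (a point): bend of the middle hook, all hooks alike. A level slot cannot pass the barb: raise the insert about 6 mm so the bar runs in mid slot, move the slot to the bend, tilt it 30 to 45 degrees (tab top leaning back to the post, plate swinging out), then draw it forward and up along the barb, 60 mm from the bend
- hook2 (a point): bend of the hook at rack y = +115 mm
- heater: dry-block heater, fixed: white case 230 x 230 x 35 mm with a dark metal block 210 x 210 mm on it, whose top lies 60 mm above the bench and has three pockets 12 mm deep: round, square and oblong. Origin at bench level under its centre, z up
- pocket_round (a point): centre of the floor of the round pocket (84 mm wide, floor 48 mm above the bench), axes as the heater
- pocket_square (a point): centre of the floor of the square pocket (74 x 74 mm, sides along the heater's x and y), axes as the heater
- pocket_oblong (a point): centre of the floor of the oblong pocket (60 mm along the heater's x, 88 mm along its y), axes as the heater
- insert_round: aluminium insert: round plate 80 mm across, 12 thick, with a central upright tab: 8 mm thick (x), 32 wide (y), top 100 mm above the underside; slot through it along x, 16 wide, 58 to 78 mm above the underside. Hangs at the start by the slot on a hook, plate level, its x roughly along the hook. Origin: centre of underside, z up along the tab. About 0.2 kg. May be absent.
- insert_square: aluminium insert: square plate 70 x 70 mm, 12 thick, with a central upright tab: 8 mm thick (x), 32 wide (y), top 100 mm above the underside; slot through it along x, 16 wide, 58 to 78 mm above the underside. Hangs at the start by the slot on a hook, plate level, its x roughly along the hook. Origin: centre of underside, z up along the tab. About 0.2 kg. May be absent.
- insert_oblong: aluminium insert: oblong plate 56 mm (along x) x 84 mm (along y), 12 thick, with a central upright tab: 8 mm thick (x), 32 wide (y), top 100 mm above the underside; slot through it along x, 16 wide, 58 to 78 mm above the underside. Hangs at the start by the slot on a hook, plate level, its x roughly along the hook. Origin: centre of underside, z up along the tab. About 0.2 kg. May be absent.
- tube_rack: black tube rack 110 mm (x) x 50 mm (y) x 40 mm high with a few white caps standing 12 mm above it; starts upright on the heater's block over a pocket. Origin: centre of its underside. About 0.15 kg
- tip_box: closed pipette-tip box, clear with a blue lower half, 100 mm (x) x 56 mm (y; 58 at the foot) x 50 mm high; starts upright on the heater's block over a pocket. Origin: centre of its underside. About 0.12 kg
- mat: thin green bench mat, fixed, 270 mm (x) x 180 mm (y), 3 mm thick, lying between rack and heater. Origin: centre of its underside
- reagent: bystander: amber bottle 60 mm across, 130 mm high; origin at its foot
- beaker: bystander: glass beaker 70 mm across, 90 mm high; origin at its foot
- microplate: bystander: white well plate 85 x 127 x 14 mm; origin at its underside

How it is judged:
On the way, in this order (a step that is already met when the one before it is completed fails the run):
1. tube rack and tip box stand upright and released on the green mat (x of tube_rack in the frame of mat between -0.135 and 0.135 m and y of tube_rack in the frame of mat between -0.09 and 0.09 m and height (world z) of each of tube_rack, tip_box below 0.012 m and angle between each of tube_rack, tip_box's own z axis and vertical below 0.15 rad and linear speed of each of tube_rack, tip_box below 0.03 m/s and contact force between each of tube_rack, tip_box and the fingers below 0.2 N and x of tip_box in the frame of mat between -0.135 and 0.135 m and y of tip_box in the frame of mat between -0.09 and 0.09 m), for 0.2 s.
2. every insert present is seated flat in its own pocket and released (horizontal distance between insert_round and pocket_round below 0.005 m and z of insert_round in the frame of pocket_round between -0.004 and 0.003 m and angle between each of insert_round, insert_square, insert_oblong's own z axis and vertical below 0.05 rad and linear speed of each of insert_round, insert_square, insert_oblong below 0.03 m/s and contact force between each of insert_round, insert_square, insert_oblong and the fingers below 0.2 N and horizontal distance between insert_square and pocket_square below 0.005 m and z of insert_square in the frame of pocket_square between -0.004 and 0.003 m and horizontal distance between insert_oblong and pocket_oblong below 0.005 m and z of insert_oblong in the frame of pocket_oblong between -0.004 and 0.003 m), for 0.2 s.
At the end, for the whole second after the job is handed in: Tube rack and tip box stand upright (within 0.15 rad) with their centres over the green mat; every insert present lies in its own pocket, within 5 mm of the pocket's centre, within 3 mm of its floor, level within 0.05 rad; all released and at rest (all of step 1 and all of step 2); the robot touches nothing.
It fails at once if a bystander (bottle, beaker, well plate) is displaced by more than 30 mm or tipped over (distance of any of reagent, beaker, microplate from where it was at the start of the episode above 0.03 m or angle between any of reagent, beaker, microplate's own z axis and vertical above 0.4 rad).
Of insert_round, insert_square, insert_oblong only 2 to 3 are there at a start; the rules pass over those that are not, and their reading is None.
At some moment in a run one of tube_rack, tip_box may be knocked a few centimetres aside while the robot is not near it.
It also fails if it takes over 210 s, if anything falls off the work surface, if the arm or the gripper's body presses on something with over 40 N, if the wrist force passes 120 N, or if a joint passes its speed limit or range.

ROBOT

A 7-joint arm with a two-finger parallel gripper is mounted at the origin on the work surface. World frame = base frame: x ahead of the robot, y to its left, z up, the work surface at z = 0. Lengths are in m, angles in rad, forces in N, time in s.
With the tool pointing down it reaches from about 0.375 to 0.925 m from the base axis. Payload 3.1 kg.
Tool frame: the origin (TCP) lies between the finger pads; the fingertips stand 19 mm ahead of it and the grasp point (between the pads) is the TCP; z points along the fingers, y is the line along which they close (so a half turn about z gives the same grasp; the last joint's range is limited). The gripper opens to 85 mm and grips with 20 to 120 N. Pads are 22 mm wide; open, the fingers measure 114 mm over their backs; the gripper's body (76 mm by 85 mm) begins 54 mm behind the grasp point. The pads swing forward as they close: fully open they stand 13 mm farther back than shut.
Start: joints at [-1.437, 0.383, 0.044, 1.598, -0.018, 1.161, -0.05], TCP at [0.149, 0.633, 0.25] pointing down, gripper open.
Joint ranges: [-2.61, 2.61], [-0.41, 2.15], [-1.48, 1.57], [0, 2.5], [-1.57, 4.71], [0.05, 1.97], [-2.85, 2.85]. Speed limits (rad/s): [2.79, 2.79, 3.14, 3.14, 3.14, 3.14, 3.14].

INTERFACE

Orientations are given as a unit quaternion [x, y, z, w].
In Python, from bench import move_ptp, movel, move_j, move_gripper, pause, inverse_kinematics, read_camera, camera_params, MotionError, sign_off, look_for, tip_of, read_time_s, read_qpos, read_joint_vel, read_effort, read_eef_pos, read_tcp_rot, read_ft_force, read_ft_torque, read_finger_gap, read_grasp_force gives the robot as it stands. Calls block until the motion is done:
- move_ptp(position, orientation): joint-space move of the TCP to a pose.
- movel(position, orientation=None, speed=0.15): straight line of the TCP; orientation=None keeps the orientation; speed is the mean speed in m/s.
- move_j(angles): joint-space move.
- move_gripper(opening, effort=None): finger opening in m; effort is the grip in N (None keeps the last); returns when the fingers have stopped.
- pause(seconds).
- inverse_kinematics(position, orientation): joint angles nearest the present ones, or None.
- read_camera(name): name is "side" or "top"; returns the picture (420x560x3 uint8, red, green, blue); there is no depth.
- camera_params(name): a dict with "K" (3x3 intrinsics, pixels), "dist_coeffs" ([k1, k2, p1, p2, k3] as OpenCV has them; the pictures are not rectified), "camera_from_world" (4x4, takes a point from world to camera coordinates). Camera axes: x right, y down, z forward; pixel columns grow to the right and rows downward; lengths in m; the calibration is good to about 2 mm. A picture is of the moment at which its call begins. camera_params takes no time and is no camera call.
A pose or a line that the arm cannot do raises MotionError and nothing moves.
- sign_off(): hands the job in; it is judged then, once.
Trained networks look in the newest picture that a camera, given by its name, has taken for a name from the list of things; names that differ only in an ending like _2 or _b are one class to them, and where a whole thing is asked for, a point or a joint stands for the part that bears it (a point fixed in the world has none). Each returns a list of dicts, best first, with "confidence" (0 to 1); they miss things now and then, are a little off and sometimes report something else, mostly with a low value. They report only what shows in the picture. A call takes as long as a camera call.
- look_for(camera, name): "at" ([column, row] in pixels, amid what is visible of it).
- tip_of(camera, name): "at" ([column, row] in pixels: a listed point, or the origin of a listed thing).
Readings, each from a call of its own:
- read_time_s(): time.
- read_qpos(): joint angles.
- read_joint_vel(): joint speeds.
- read_effort(): joint torques, N m.
- read_eef_pos(): TCP position.
- read_tcp_rot(): TCP orientation.
- read_ft_force(): force on the tool from outside, world axes, zero at the start.
- read_ft_torque(): the same for the moment, N m.
- read_finger_gap(): finger opening in m.
- read_grasp_force(): force on a finger pad.
Only numpy, scipy, OpenCV 4.12 (cv2) and the standard library are available. Lean on these libraries where they do the work, as an engineer would, in place of code of your own. Each camera call takes 0.05 s, during which the arm holds its last target. There are 200 camera calls.

## Working session

There is one attempt and no reset: what is moved stays moved. The work goes in short steps, each a Python script; the robot and the scene stay as the last script left them, time stands still between calls to the robot, and variables do not carry over. Pictures are saved under pics/ and viewed, at most 14 in all, crops included, and the job is handed in when it is done.

```bash
ls; mkdir -p pics; cat > a.py <<'E'
from bench import *
import cv2,numpy as np
for c in ("top","side"):
    cv2.imwrite(f"pics/{c}0.png",cv2.resize(read_camera(c),(800,600))[:,:,::-1])
    p=camera_params(c); T=np.array(p["camera_from_world"]); print(c,np.round(p["K"],1).tolist(),p["dist_coeffs"],np.round(-T[:3,:3].T@T[:3,3],3),np.round(T[2,:3],2))
    for n in "rack hook0 hook1 hook2 heater pocket_round pocket_square pocket_oblong insert_round insert_square insert_oblong tube_rack tip_box mat reagent beaker microplate".split():
        r=tip_of(c,n)[:2]; print(n,[(np.round(d["at"],1).tolist(),round(d["confidence"],2)) for d in r])
print(read_time_s(),read_tcp_rot())
E
python3 a.py
```

```text
pics
top [[444.2, 0.0, 278.5], [0.0, 444.2, 209.1], [0.0, 0.0, 1.0]] [-0.07725648  0.          0.          0.          0.        ] [0.488 0.017 1.148] [ 0.13 -0.01 -0.99]
rack [([378.2, 252.6], 0.72), ([199.5, 258.9], 0.37)]
hook0 [([449.9, 246.1], 0.92), ([350.4, 233.3], 0.87)]
hook1 [([449.9, 246.1], 0.92), ([350.4, 233.3], 0.87)]
hook2 [([449.9, 246.1], 0.92), ([350.4, 233.3], 0.87)]
heater [([184.2, 237.0], 0.87), ([340.0, 244.4], 0.69)]
pocket_round [([159.8, 255.4], 0.77), ([182.8, 213.3], 0.45)]
pocket_square [([199.4, 258.2], 0.85)]
pocket_oblong [([177.0, 213.7], 0.68)]
insert_round []
insert_square [([198.6, 258.9], 0.71), ([390.5, 252.5], 0.61)]
insert_oblong [([342.1, 245.1], 0.83), ([387.4, 250.8], 0.18)]
tube_rack [([199.1, 258.4], 0.9)]
tip_box [([181.4, 211.7], 0.63)]
mat [([281.6, 245.1], 0.72)]
reagent [([290.7, 157.4], 0.96), ([450.3, 245.7], 0.63)]
beaker [([180.2, 173.7], 0.58)]
microplate [([375.6, 166.3], 0.56)]
side [[396.6, 0.0, 284.8], [0.0, 396.6, 209.0], [0.0, 0.0, 1.0]] [0.02057181 0.         0.         0.         0.        ] [ 0.274 -0.548  0.624] [ 0.43  0.65 -0.62]
rack [([310.2, 355.1], 0.8)]
hook0 [([327.1, 288.1], 0.96), ([372.3, 352.7], 0.7)]
hook1 [([327.1, 288.1], 0.96), ([372.3, 352.7], 0.7)]
hook2 [([327.1, 288.1], 0.96), ([372.3, 352.7], 0.7)]
heater [([204.3, 199.3], 0.95)]
pocket_round [([176.1, 185.4], 0.95)]
pocket_square [([189.6, 201.1], 0.68), ([326.2, 290.2], 0.39)]
pocket_oblong [([224.1, 177.9], 0.56)]
insert_round []
insert_square [([311.6, 329.4], 0.71)]
insert_oblong [([280.1, 276.5], 0.86)]
tube_rack [([190.3, 199.6], 0.63)]
tip_box [([225.9, 174.5], 0.84)]
mat [([250.9, 261.3], 0.86)]
reagent [([336.6, 230.8], 0.97), ([260.2, 177.6], 0.15)]
beaker [([258.7, 178.1], 0.96), ([207.4, 200.8], 0.3)]
microplate [([404.7, 297.7], 0.59)]
1.8 [ 1.15611679e-01  9.93294488e-01 -4.63614285e-06  3.25429681e-06]
```

View pics/top0.png

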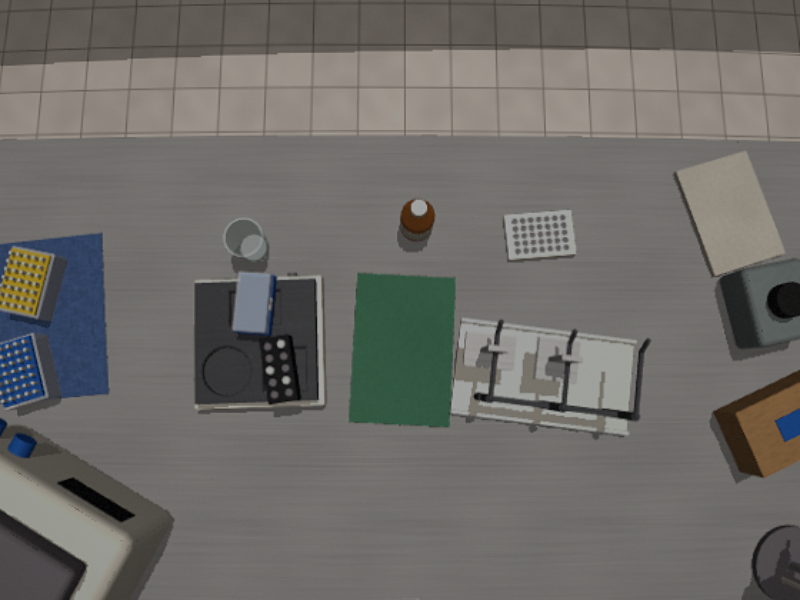

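View pics/side0.png

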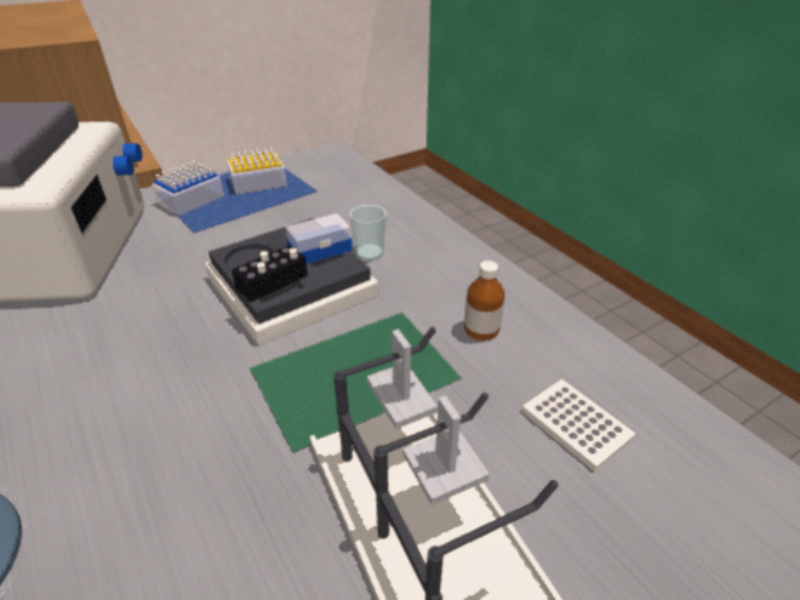

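Top view: heater at left, tip box at (253,303) and tube rack at (280,368) on its block, with the round pocket showing at (227,371). Mat centre is (402,350). Two inserts hang: oblong on the left hook (489,350) and square on the middle hook (560,360). The right hook is empty and the side view agrees. Next I fit models to the edges in both cameras.

```bash
cat > lib.py <<'E'
from bench import *
import cv2,numpy as np
from scipy.optimize import minimize
from scipy.ndimage import map_coordinates
P={c:camera_params(c) for c in("top","side")}
def proj(c,X):
    p=P[c];T=np.array(p["camera_from_world"])
    return cv2.projectPoints(np.asarray(X,float).reshape(-1,1,3),cv2.Rodrigues(T[:3,:3])[0],T[:3,3],np.array(p["K"]),np.array(p["dist_coeffs"]))[0][:,0]
def ray(c,px,z):
    p=P[c];T=np.array(p["camera_from_world"])
    u=cv2.undistortPoints(np.array([[px]],float),np.array(p["K"]),np.array(p["dist_coeffs"]))[0,0]
    d=T[:3,:3].T@np.r_[u,1];o=-T[:3,:3].T@T[:3,3]
    return (o+d*(z-o[2])/d[2])[:2]
def rect(a,b,z,cx=0,cy=0):
    q=np.array([[a,b],[-a,b],[-a,-b],[a,-b]])/2+[cx,cy];q=np.c_[q,[z]*4]
    return [(q[i],q[(i+1)%4]) for i in range(4)]
def circ(d,z):
    t=np.linspace(0,2*np.pi,41);q=np.c_[d/2*np.cos(t),d/2*np.sin(t),0*t+z];return list(zip(q[:-1],q[1:]))
def samp(E,step=.003):
    return np.vstack([a+(b-a)*np.linspace(0,1,max(2,int(np.linalg.norm(b-a)/step)))[:,None] for a,b in map(np.array,E)])
def place(X,v):
    c,s=np.cos(v[2]),np.sin(v[2]);return X@np.array([[c,s,0],[-s,c,0],[0,0,1]])+[v[0],v[1],0]
def grad(im,sig):
    g=cv2.GaussianBlur(im.astype(np.float32),(0,0),sig);G=0
    for k in range(3):
        G=np.maximum(G,np.hypot(cv2.Sobel(g[:,:,k],5,1,0),cv2.Sobel(g[:,:,k],5,0,1)))
    return np.minimum(G,60*1.0)
def fit(ims,E,v,span=.015,yspan=.15,cams=("top","side")):
    """align model edges E (object frame segments) with image gradients; v=(x,y,yaw)"""
    X=samp(E);v=np.array(v,float)
    for sig,f in((3,1),(1.2,.35),(.8,.12)):
        G={c:grad(ims[c],sig) for c in cams}
        def cost(w):
            Y=place(X,w);return -sum(map_coordinates(G[c],proj(c,Y)[:,::-1].T,order=1).mean() for c in cams)
        best=min(([v[0]+a,v[1]+b,v[2]+t] for a in np.linspace(-1,1,7)*span*f for b in np.linspace(-1,1,7)*span*f for t in np.linspace(-1,1,5)*yspan*f),key=cost)
        S=np.array(best)+np.vstack([np.zeros(3),np.diag([span*f/5,span*f/5,yspan*f/4])])
        r=minimize(cost,best,method="Nelder-Mead",options=dict(initial_simplex=S,xatol=1e-5,fatol=1e-4));v=r.x
    return v,r.fun
def overlay(im,c,items,fn,crop=None):
    k=4;o=cv2.resize(im,None,fx=k,fy=k,interpolation=cv2.INTER_CUBIC)[:,:,::-1].copy()
    for E,v in items:
        for a,b in E:
            q=proj(c,place(np.array([a,b]),v));q=((q+.5)*k).astype(int);cv2.line(o,tuple(map(int,q[0])),tuple(map(int,q[1])),(0,0,255),1)
    if crop: x0,y0,x1,y1=crop;o=o[y0*k:y1*k,x0*k:x1*k]
    s=min(800/o.shape[1],600/o.shape[0]);cv2.imwrite(fn,cv2.resize(o,None,fx=s,fy=s,interpolation=cv2.INTER_AREA))
HEAT=rect(.21,.21,.06)+rect(.23,.23,.035)
RACK=rect(.17,.32,.008)+[((-.08,y,.16),(.022,y,.16)) for y in(-.115,0,.115)]+[((.022,y,.16),(.038,y,.183)) for y in(-.115,0,.115)]
MAT=rect(.27,.18,.003)
def boxE(a,b,h,z):return rect(a,b,z)+rect(a,b,z+h)
E
cat > b.py <<'E'
from lib import *
np.set_printoptions(precision=4,suppress=True)
ims={c:read_camera(c) for c in("top","side")}
T=lambda p,z:ray("top",p,z)
init=dict(heat=(HEAT,[*T((182,241),.06),0]),mat=(MAT,[*T((281.6,245.1),.003),-.03]),rack=(RACK,[*T((382,262),.008),-.12]),
 tube=(boxE(.11,.05,.04,.06),[*T((196,257),.1),1.65]),tip=(boxE(.1,.056,.05,.06),[*T((178,211),.11),1.5]))
fx=[]
for n,(E,v) in init.items():
    if n in("tube","tip"): v=[v[0],v[1],.06 if n=="tube" else -.06]
    w,c=fit(ims,E,v,.025 if n=="rack" else .015);print(n,np.array(v),w,c);fx.append((E,w))
h=fx[2][1]
for k,(n,y,a,b) in enumerate((("obl",.115,.056,.084),("sq",0,.07,.07))):
    E=rect(a,b,.098)+rect(.008,.032,.186);p=place(np.array([[0,y,0]]),h)[0]
    w,c=fit(ims,E,[p[0],p[1],h[2]],.008);print(n,p,w,c);fx.append((E,w))
for n,z,px in(("reagent",0,(336.6,230.8)),("beaker",0,(258.7,178.1)),("microplate",0,(404.7,297.7))):print(n,ray("side",px,z))
overlay(ims["top"],"top",fx,"pics/o_top.png",(125,170,465,310));overlay(ims["side"],"side",fx,"pics/o_side.png",(130,130,450,420))
E
python3 b.py
```

```text
heat [0.5483 0.245  0.    ] [0.5553 0.2546 0.0358] -108.07173919677734
mat [ 0.541  -0.0001 -0.03  ] [ 0.5455  0.0016 -0.0496] -117.34827423095703
rack [ 0.4969 -0.2577 -0.12  ] [ 0.4957 -0.2495 -0.1363] -95.34292602539062
tube [0.5085 0.2026 0.06  ] [0.5079 0.2084 0.1513] -105.07062530517578
tip [ 0.6163  0.2458 -0.06  ] [0.6191 0.2525 0.0251] -104.35586547851562
obl [ 0.5113 -0.1355  0.    ] [ 0.5058 -0.1205 -0.4442] -88.59261322021484
sq [ 0.4957 -0.2495  0.    ] [ 0.4837 -0.25   -0.1448] -89.5772933959961
reagent [ 0.771 -0.024]
beaker [0.729  0.2712]
microplate [ 0.757  -0.2537]
```

View pics/o_top.png

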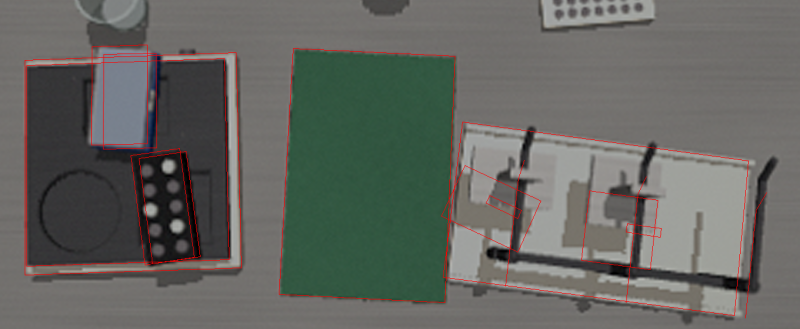

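View pics/o_side.png

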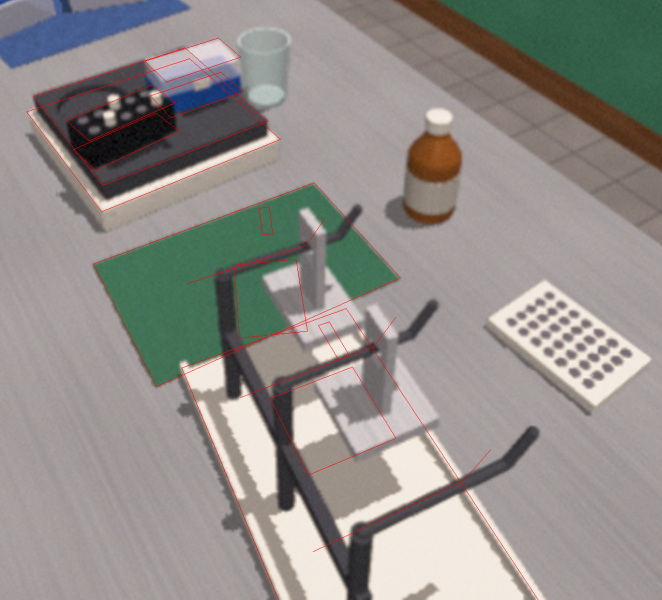

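The fits for mat, heater and tube rack match the picture. The rack base is not centred on the rack origin, so its hooks and inserts are off. The tip-box yaw is also off. I refit those with the base offset free.

```bash
cat > c.py <<'E'
from lib import *
np.set_printoptions(precision=4,suppress=True)
ims={c:read_camera(c) for c in("top","side")}
H=[((-.08,y,.16),(.022,y,.16)) for y in(-.115,0,.115)]+[((.022,y,.16),(.038,y,.183)) for y in(-.115,0,.115)]
off=lambda E,r:[(np.array(a)+o,np.array(b)+o) for a,b in E for o in([0,r,0],[0,-r,0])]
R=off(H,.004)
best=None
for cx in(-.045,-.04,-.035,-.03,-.025,-.02,-.015):
    E=rect(.17,.32,.008,cx)+R;v0=place(np.array([[-cx,0,0]]),[.4957,-.2495,-.1363])[0]
    w,c=fit(ims,E,[v0[0],v0[1],-.1363],.006,.05);print(cx,w,c)
    if best is None or c<best[0]:best=(c,w,E)
h=best[1];fx=[(best[2],h)]
w,c=fit(ims,R,h,.008,.04);print("hooks only",w,c)
E=boxE(.1,.056,.05,.06)[4:]+boxE(.1,.058,.05,.06)[:4];w,c=fit(ims,E,[.622,.25,-.06],.012,.05);print("tip",w,c);fx.append((E,w))
for n,y,a,b in(("obl",.115,.056,.084),("sq",0,.07,.07)):
    E=rect(a,b,.098)+rect(.008,.032,.186);p=place(np.array([[0,y,0]]),h)[0]
    w,c=fit(ims,E,[p[0],p[1],h[2]],.009,.12);print(n,p[:2],w,c);fx.append((E,w))
overlay(ims["top"],"top",fx,"pics/p_top.png",(150,170,465,310));overlay(ims["side"],"side",fx,"pics/p_side.png",(130,130,450,420))
E
python3 c.py
```

```text
-0.045 [ 0.5396 -0.2584 -0.1319] -97.82049560546875
-0.04 [ 0.5345 -0.2582 -0.1355] -100.02301788330078
-0.035 [ 0.5297 -0.2564 -0.1348] -103.3748779296875
-0.03 [ 0.5249 -0.2563 -0.1323] -104.49961853027344
-0.025 [ 0.52   -0.2557 -0.1332] -104.31391906738281
-0.02 [ 0.515  -0.2553 -0.1328] -103.51651000976562
-0.015 [ 0.5102 -0.2546 -0.1333] -101.67813110351562
hooks only [ 0.5265 -0.256  -0.1278] -118.06256866455078
tip [ 0.6192  0.2553 -0.0208] -104.52598571777344
obl [ 0.5401 -0.1423] [ 0.5355 -0.1424 -0.1056] -104.398193359375
sq [ 0.5249 -0.2563] [ 0.5214 -0.2541 -0.0747] -106.79768371582031
```

View pics/p_top.png

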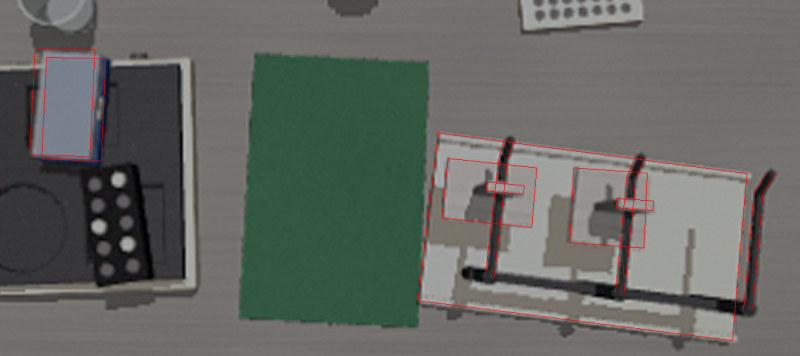

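View pics/p_side.png

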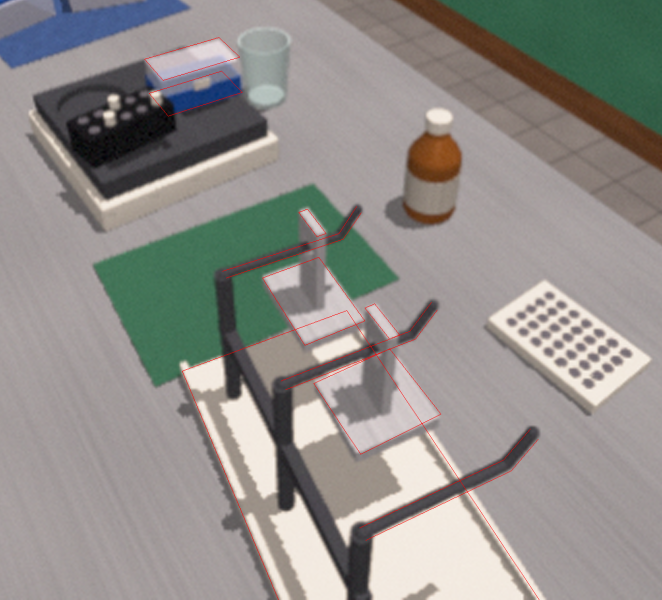

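```bash
cat >> lib.py <<'E'
def quat(yaw,tilt=0):
    """tool down, tool y = object y; tilt>0: top leans to object -x"""
    from scipy.spatial.transform import Rotation as R
    return (R.from_euler("z",yaw)*R.from_euler("y",-tilt)*R.from_matrix([[-1,0,0],[0,1,0],[0,0,-1]])).as_quat()
E
python3 - <<'E'
from lib import *
for p in((70,208),(98,150)):print(ray("side",p,0))
for z in(0,.15,.3):print(z,ray("top",(120,364),z),ray("top",(10,300),z),ray("side",(84,87),z))
print(quat(0),read_tcp_rot())
for pos in([.5,.25,.35],[.508,.2084,.3],[.149,.633,.4]):print(inverse_kinematics(pos,quat(.15)))
E
```

```text
[0.25974186 0.41061347]
[0.38883816 0.67504237]
0 [0.23882935 0.41014187] [0.39547316 0.70951166] [0.46575307 1.23609483]
0.15 [0.27141494 0.35874886] [0.40759171 0.61900307] [0.41971117 0.80725314]
0.3 [0.30400053 0.30735585] [0.41971026 0.52849448] [0.37366927 0.37841145]
[0. 1. 0. 0.] [ 1.15609879e-01  9.93294697e-01 -1.13514934e-05 -1.89502845e-05]
[-0.85529621  0.13619989  0.35286623  1.7101828  -0.04866655  1.30380925
  1.22820873]
[-0.82626606  0.15098892  0.40148733  1.8015948  -0.06307128  1.20152501
  1.31470896]
[-1.3944487   0.30322085 -0.01124625  1.39584804  0.00338583  1.44254252
  0.31518133]
```

```bash
cat > d.py <<'E'
from lib import *
np.set_printoptions(precision=4,suppress=True)
movel([.149,.633,.4],speed=.2)
M=[.5455,.0016,-.0496]
def carry(v,h,mx,grip):
    q=quat(v[2]);move_ptp([v[0],v[1],.22],q)
    movel([v[0],v[1],.06+h],q,.12);move_gripper(0,40);print("gap",read_finger_gap(),read_grasp_force(),read_ft_force())
    movel([v[0],v[1],.2],q,.15);print("gap",read_finger_gap())
    p=place(np.array([[mx,0,0]]),M)[0];q2=quat(M[2]);movel([p[0],p[1],.2],q2,.2)
    movel([p[0],p[1],h+.006],q2,.12);print(read_ft_force(),read_eef_pos())
    move_gripper(grip);movel([p[0],p[1],.2],q2,.2)
carry([.508,.2084,.1513],.026,-.065,.075)
carry([.617,.252,-.04],.03,.065,.08)
movel([.6,.0,.35],speed=.25);move_ptp([.4,-.3,.45],quat(0))
for c in P:cv2.imwrite(f"pics/{c}1.png",cv2.resize(read_camera(c),(800,600))[:,:,::-1])
print(read_time_s())
E
python3 d.py
```

```text
gap 0.04951419816751893 43.21376144886017 [-0.7178 -0.5928  2.9957]
gap 0.049430023412939714
[ 0.1413  0.7416 -1.9555] [0.4814 0.0049 0.0327]
gap 0.055647719158070576 43.30591678619385 [-0.3318 -0.256   4.5465]
gap 0.05557454982816008
[ 0.0755 -0.0141 -1.4348] [ 0.6113 -0.0017  0.037 ]
21.7167
```

View pics/top1.png

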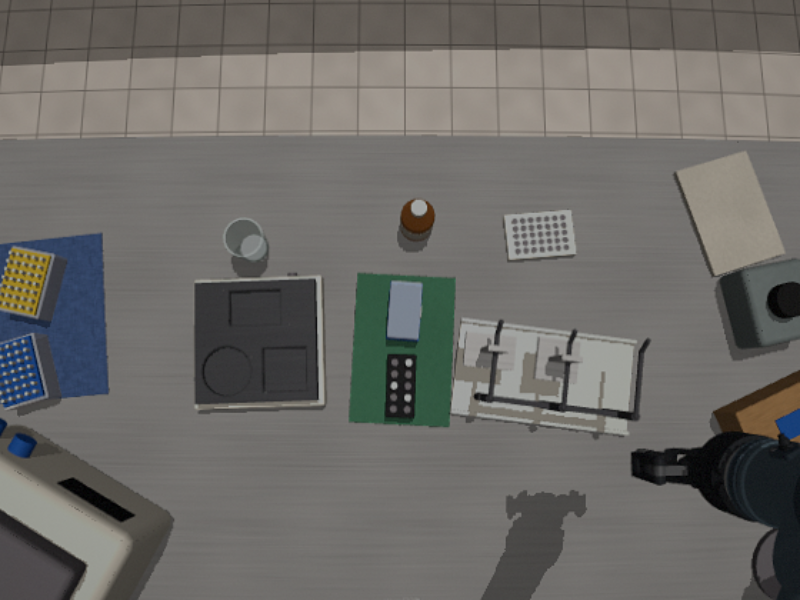

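```bash
cat > e.py <<'E'
from lib import *
np.set_printoptions(precision=4,suppress=True)
ims={c:read_camera(c) for c in("top","side")}
h,c=fit(ims,rect(.21,.21,.06),[.5553,.2546,.0358],.006,.03);print("block",h,c)
fx=[(rect(.21,.21,.06),h)]
for n,E,g in(("round",circ(.084,.06),None),("square",rect(.074,.074,.06),(218,254)),("oblong",rect(.06,.088,.06),(177,213))):
    r=[tip_of(k,"pocket_"+n)[:1] for k in P];r=[ray(k,x[0]["at"],.048) if x else None for k,x in zip(P,r)];print(n,r)
    v=r[0] if r[0] is not None else r[1]
    for cams in(("top","side"),("top",),("side",)):
        w,c=fit(ims,E,[v[0],v[1],h[2]],.01,.001,cams);print(cams,w,c)
        if len(cams)==2:fx.append((E,w))
overlay(ims["top"],"top",fx,"pics/q_top.png",(125,170,245,310))
E
python3 e.py
```

```text
block [0.5556 0.2541 0.0367] -117.17013549804688
round [array([0.5066, 0.3065]), array([0.5053, 0.2993])]
('top', 'side') [0.4802 0.319  0.1016] -74.70079040527344
('top',) [0.4863 0.3194 0.038 ] -31.63153648376465
('side',) [0.5135 0.3292 0.0347] -35.6375732421875
square [array([0.5032, 0.2053]), array([0.501 , 0.2098])]
('top', 'side') [0.4916 0.1844 0.0502] -79.44341278076172
('top',) [0.4911 0.1804 0.0129] -36.20111083984375
('side',) [0.4768 0.1878 0.0395] -47.271240234375
oblong [array([0.6161, 0.2617]), array([0.6131, 0.2551])]
('top', 'side') [0.6296 0.2601 0.0676] -75.87303161621094
('top',) [0.6291 0.2593 0.0361] -35.76054382324219
('side',) [0.6356 0.2613 0.0772] -41.630001068115234
```

The boxes stand at the middle of the mat, released: tip box at (405,310) and tube rack at (400,386). All pockets are clear. The faint pocket outlines need a fit with less blur and a lower clip.

```bash
cat > f.py <<'E'
from lib import *
np.set_printoptions(precision=4,suppress=True)
ims={c:read_camera(c) for c in("top","side")}
yaw=.0367;fx=[]
for n,E,g in(("round",circ(.084,.06),(.506,.303)),("square",rect(.074,.074,.06),(.502,.2075)),("oblong",rect(.06,.088,.06),(.6146,.258))):
    X=samp(E)
    for cams in(("top","side"),("top",),("side",)):
        v=np.array(g)
        for sig,f in((1.5,.008),(.8,.003)):
            G={c:np.minimum(grad(ims[c],sig),20) for c in P}
            cost=lambda w:-sum(map_coordinates(G[c],proj(c,place(X,[*w,yaw]))[:,::-1].T,order=1).mean() for c in cams)
            b=min(([v[0]+a,v[1]+d] for a in np.linspace(-f,f,17) for d in np.linspace(-f,f,17)),key=cost)
            r=minimize(cost,b,method="Nelder-Mead",options=dict(initial_simplex=np.array(b)+np.array([[0,0],[f/8,0],[0,f/8]]),xatol=1e-5,fatol=1e-4));v=r.x
        print(n,cams,v,r.fun)
        if cams==("top",):fx.append((E,[*v,yaw]))
        d=v-[.5556,.2541];c,s=np.cos(yaw),np.sin(yaw);print("  heater frame",c*d[0]+s*d[1],-s*d[0]+c*d[1])
overlay(ims["top"],"top",fx,"pics/q_top.png",(125,180,245,295))
E
python3 f.py
```

```text
round ('top', 'side') [0.5049 0.3056] -32.861183166503906
  heater frame -0.04880964118044129 0.0533459288071676
round ('top',) [0.5001 0.3051] -17.134288787841797
  heater frame -0.05363993799892073 0.05296326813020852
round ('side',) [0.5094 0.3298] -15.615066528320312
  heater frame -0.043369339961339515 0.07734974246564141
square ('top', 'side') [0.493  0.1991] -31.47376251220703
  heater frame -0.06461174635600721 -0.05270897215502957
square ('top',) [0.5096 0.2053] -18.999563217163086
  heater frame -0.04778311202349158 -0.0470408636742268
square ('side',) [0.4948 0.1858] -19.0683650970459
  heater frame -0.063285674780293 -0.06606323729403724
oblong ('top', 'side') [0.6157 0.2587] -31.79239273071289
  heater frame 0.060182640756131826 0.002395404164375264
oblong ('top',) [0.6154 0.2587] -16.652481079101562
  heater frame 0.059956940263211876 0.002381195796859937
oblong ('side',) [0.6263 0.2657] -15.974885940551758
  heater frame 0.0710299671990236 0.008952596456200142
```

View pics/q_top.png

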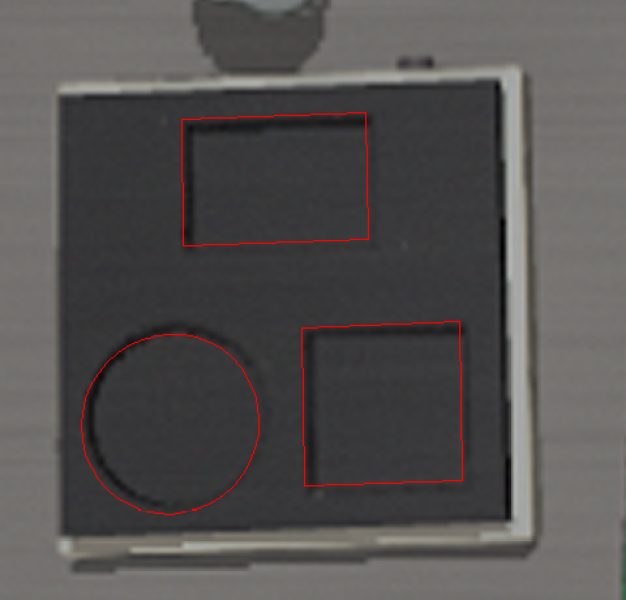

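```bash
cat > g.py <<'E'
from lib import *
import sys
np.set_printoptions(precision=4,suppress=True)
RK=[.526,-.256,-.128];G=.084
def pick(x,y,hy,yaw):
    """x,y insert world; hy: hook's rack y"""
    q=quat(yaw);move_ptp([x,y,.29],q);move_gripper(.075,60)
    movel([x,y,.086+G],q,.1);move_gripper(0,80);print("gap",read_finger_gap(),read_grasp_force(),read_ft_force())
    c,s=np.cos(RK[2]),np.sin(RK[2]);lx=c*(x-RK[0])+s*(y-RK[1]);ly=-s*(x-RK[0])+c*(y-RK[1]);print("in rack frame",lx,ly)
    def S(xs,zs,t,ys,sp,qy=yaw):
        p=place(np.array([[xs-(G-.068)*np.sin(t),ys,zs+(G-.068)*np.cos(t)]]),RK)[0]
        movel(p,quat(qy,t),sp)
    S(lx,.160,0,ly,.03);print("raised",read_ft_force())
    S(.022,.160,0,hy,.04,RK[2]);print("bend",read_ft_force())
    for t in(.2,.4,.6,.68):S(.022+.002*t,.160+.003*t,t,hy,.012,RK[2])
    print("tilted",read_ft_force())
    for d in(.012,.024,.036,.05,.065):
        S(.022+d*np.cos(.96),.161+d*np.sin(.96),.68,hy,.04,RK[2]);print(d,read_ft_force(),read_finger_gap())
    p=read_eef_pos();movel([p[0],p[1],.33],quat(RK[2],.68),.12)
    movel([p[0],p[1],.335],quat(RK[2],.3),.008);movel([p[0],p[1],.34],quat(RK[2],0),.008)
    print("up",read_ft_force(),read_finger_gap(),read_time_s())
    for c in P:cv2.imwrite(f"pics/{c}_{sys.argv[1]}.png",cv2.resize(read_camera(c),(800,600))[:,:,::-1])
if sys.argv[1]=="obl":pick(.5355,-.1424,.115,-.115)
else:pick(.5214,-.2545,0,-.1)
E
python3 g.py obl; python3 -c "
import cv2,numpy as np
a=cv2.imread('pics/top_obl.png')[180:480,150:700];b=cv2.imread('pics/side_obl.png')[180:480,150:700]
cv2.imwrite('pics/m1.png',np.vstack([a,b]))"
```

```text
gap 0.030212085892821212 78.76807764172554 [-0.826   0.5027  3.5605]
in rack frame -0.005078844238978017 0.11388334092919912
raised [ 0.0806 -0.6667 -1.6345]
bend [-6.392   2.019   4.6827]
tilted [ 0.2299 -0.2747 -0.3405]
0.012 [-0.2433  0.3948 -1.8703] 0.030746081157823027
0.024 [-0.1717  0.5398 -2.0416] 0.03064352281693183
0.036 [ 0.0839 -0.7578 -1.7733] 0.030357905070806466
0.05 [-0.3582  0.638  -1.2465] 0.030625756669036695
0.065 [-0.3458  0.1189 -1.5922] 0.030360640548759248
up [-0.0218 -0.6343 -1.2851] 0.03056962012255581 33.2917
```

View pics/m1.png

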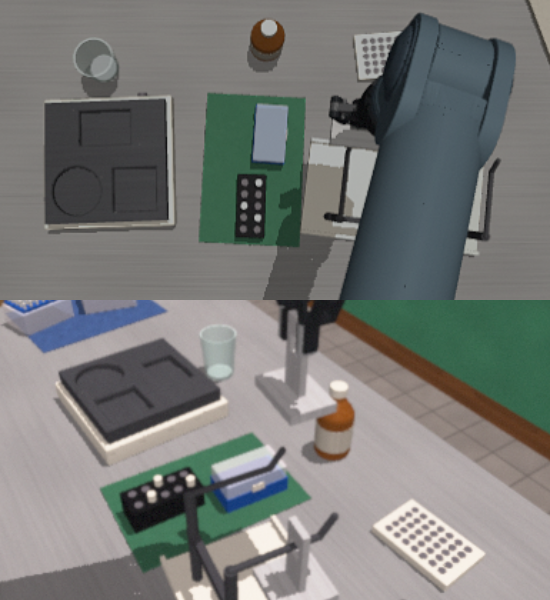

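Oblong insert is off its hook and hangs level in the gripper (290,375 in the lower half). The tip box has been knocked sideways to (270,133) but is still well on the mat. Next I hover over the pocket and measure the offset in the grip.

```bash
cat > h.py <<'E'
from lib import *
import sys
np.set_printoptions(precision=4,suppress=True)
n=sys.argv[1];a,b,px,py=dict(obl=(.056,.084,.6155,.2587),sq=(.07,.07,.5093,.2055))[n];yaw=.0367;G=.084;u=.09
p=read_eef_pos();movel([.62,-.05,.33],quat(yaw),.2) if n=="obl" else move_ptp([.58,-.05,.33],quat(yaw))
movel([px,py,.30],quat(yaw),.2);movel([px,py,u+G],quat(yaw),.12)
ims={c:read_camera(c) for c in P}
E=rect(a,b,u+.012)+rect(a,b,u)[2:4];T=[((.0,s*.016,u+.012),(.0,s*.016,u+.06)) for s in(1,-1)]
fx=[]
for cams in(("side",),("top","side")):
    w,c=fit(ims,E,[px,py,yaw],.008,.06,cams);print("insert",cams,w,c);fx.append((E,w))
for cams in(("side",),("top",)):print("block",cams,fit(ims,rect(.21,.21,.06),[.5556,.2541,.0367],.006,.02,cams))
overlay(ims["side"],"side",fx[:1],f"pics/h_side_{n}.png",(130,90,300,230))
print(read_ft_force(),read_time_s())
E
python3 h.py obl
```

```text
insert ('side',) [ 0.6077  0.2538 -0.0007] -51.60234832763672
insert ('top', 'side') [0.6156 0.2581 0.0581] -103.44627380371094
block ('side',) (array([0.5513, 0.2358, 0.0335]), np.float64(-53.30155944824219))
block ('top',) (array([0.5552, 0.2514, 0.0181]), np.float64(-44.40348434448242))
[ 1.1149 -0.3988 -0.9609] 37.0583
```

View pics/h_side_obl.png

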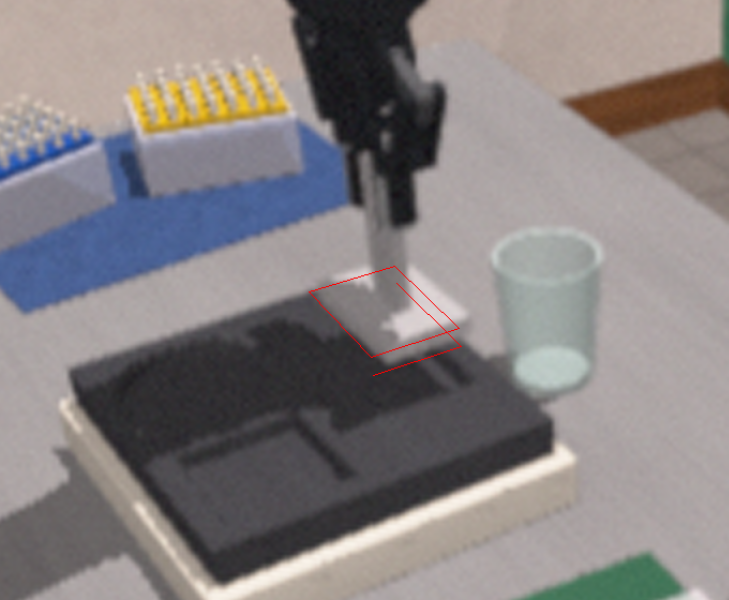

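The two-camera fit puts the insert at (.6156,.2581), where it was commanded; the side-only fit is confused by shadow. I descend with force checks and search sideways if it lands on the rim.

```bash
cat > s.py <<'E'
from lib import *
import sys
np.set_printoptions(precision=4,suppress=True)
px,py=float(sys.argv[1]),float(sys.argv[2]);q=quat(.0367);G=.084
pk=np.array([px,py]);movel([px,py,.066+G],q,.05);pause(.3);f0=read_ft_force()
def down(xy):
    for u in(.063,.060,.058,.056,.054):
        movel([*xy,u+G],q,.02);pause(.1);f=read_ft_force()-f0
        if f[2]>6:
            print(xy,"stop at",u,f);return u
    return 0
offs=[(0,0)]+[(r*np.cos(t),r*np.sin(t)) for r in(.002,.0035) for t in np.arange(0,6.28,np.pi/4)]
for o in offs:
    xy=pk+o;u=down(xy)
    if not u:break
    movel([*(xy),.0625+G],q,.03)
else:sys.exit("no fit")
print("in at",o,read_ft_force()-f0)
for u in(.052,.050,.049,.048,.047):
    movel([*xy,u+G],q,.02);pause(.1);f=read_ft_force()-f0;print(u,f)
    if f[2]>8:break
print(read_finger_gap(),read_time_s())
E
python3 s.py .6155 .2587
```

```text
[0.6155 0.2587] stop at 0.058 [-3.3844 -1.3917 12.8102]
[0.6175 0.2587] stop at 0.058 [-4.9716 -2.2966 13.4994]
[0.6169 0.2601] stop at 0.058 [-4.5995 -2.035  13.3676]
[0.6155 0.2607] stop at 0.058 [-4.6826 -1.7659 12.5141]
in at (np.float64(-0.001414213562373095), np.float64(0.0014142135623730952)) [-0.4595 -0.9233 -0.1123]
0.052 [ 0.1738 -1.6478 -0.1681]
0.05 [-0.6047 -1.6166  0.9184]
0.049 [ 0.5959 -0.745  -0.8813]
0.048 [-3.4703 -1.1355  6.5335]
0.047 [-3.6872 -2.27   10.9436]
0.030222232520740612 47.1917
```

```bash
python3 - <<'E'
from lib import *
move_gripper(.06);p=read_eef_pos();movel([p[0],p[1],.3],quat(.0367),.15);movel([.6,-.1,.33],quat(-.1),.25)
E
python3 g.py sq && python3 h.py sq
```

```text
gap 0.03044156040849904 78.71864408254623 [-0.1366  0.079   1.9335]
in rack frame -0.004753844363367927 0.0009005352679797943
raised [ 0.7693  0.4022 -3.3344]
bend [-4.9381  1.2122  1.9743]Traceback (most recent call last):
  File "g.py", line 24, in <module>
    else:pick(.5214,-.2545,0,-.1)
         ~~~~^^^^^^^^^^^^^^^^^^^^
  File "g.py", line 15, in pick
    for t in(.2,.4,.6,.68):S(.022+.002*t,.160+.003*t,t,hy,.012,RK[2])
                           ~^^^^^^^^^^^^^^^^^^^^^^^^^^^^^^^^^^^^^^^^^
  File "g.py", line 12, in S
    movel(p,quat(qy,t),sp)
    ~~~~~^^^^^^^^^^^^^^^^^
bench.MotionError: the arm cannot follow that straight line within its joint ranges
```

```bash
python3 - <<'E'
from lib import *
np.set_printoptions(precision=3,suppress=True)
print(read_qpos(),read_eef_pos(),read_tcp_rot())
RK=[.526,-.256,-.128]
for dy in(0,):
  for yw in(-.128,-.3,0.05,-.128+np.pi):
    for t in(.0,.2,.4,.55,.68):
      for d in(0,.065):
        p=place(np.array([[.022+d*.574-.016*np.sin(t),0,.162+d*.819+.016*np.cos(t)]]),RK)[0]
        q=quat(yw,t) if yw<1 else None
        if q is None:
            from scipy.spatial.transform import Rotation as R
            q=(R.from_quat(quat(-.128,t))*R.from_euler("z",np.pi)).as_quat()
        print(round(yw,2),t,d,inverse_kinematics(p,q))
E
```

```text
[ 0.079  0.166  0.423  2.209 -0.927  0.33   2.743] [ 0.542 -0.258  0.176] [ 0.06   0.953 -0.019  0.296]
-0.13 0.0 0 [-0.127  0.428  0.624  1.797 -0.291  1.01   2.054]
-0.13 0.0 0.065 [-0.136  0.441  0.644  1.662 -0.287  1.135  2.028]
-0.13 0.2 0 [-0.11   0.31   0.595  1.945 -0.339  0.772  2.114]
-0.13 0.2 0.065 [-0.139  0.316  0.627  1.818 -0.317  0.895  2.067]
-0.13 0.4 0 [-0.053  0.216  0.54   2.087 -0.478  0.533  2.272]
-0.13 0.4 0.065 [-0.116  0.211  0.594  1.968 -0.402  0.65   2.167]
-0.13 0.55 0 [ 0.019  0.172  0.481  2.186 -0.77   0.373  2.58 ]
-0.13 0.55 0.065 [-0.072  0.153  0.554  2.074 -0.573  0.472  2.351]
-0.13 0.68 0 [ 1.041  0.2   -0.58   2.223 -0.853  0.167  2.754]
-0.13 0.68 0.065 [ 0.051  0.122  0.437  2.157 -0.892  0.34   2.685]
-0.3 0.0 0 [-0.16   0.439  0.669  1.798 -0.316  1.014  1.903]
-0.3 0.0 0.065 [-0.164  0.45   0.684  1.664 -0.308  1.138  1.872]
-0.3 0.2 0 [-0.186  0.316  0.663  1.954 -0.321  0.759  1.919]
-0.3 0.2 0.065 [-0.205  0.322  0.685  1.826 -0.297  0.883  1.874]
-0.3 0.4 0 [-0.178  0.214  0.633  2.103 -0.37   0.492  1.983]
-0.3 0.4 0.065 [-0.228  
[... 889 characters left out ...]
0.065 [ 0.89   0.18  -0.388  2.084 -0.775  0.411  2.795]
3.01 0.0 0 [-0.553  0.872  1.382  1.812 -0.906  1.273 -0.612]
3.01 0.0 0.065 [-0.496  0.753  1.285  1.677 -0.749  1.298 -0.762]
3.01 0.2 0 [-0.587  0.634  1.293  1.961 -0.881  0.976 -0.596]
3.01 0.2 0.065 [-0.576  0.622  1.305  1.833 -0.81   1.071 -0.694]
3.01 0.4 0 [-0.633  0.507  1.3    2.105 -1.041  0.763 -0.416]
3.01 0.4 0.065 [-0.641  0.473  1.308  1.984 -0.896  0.827 -0.582]
3.01 0.55 0 [-0.48   0.276  1.057  2.202 -1.07   0.493 -0.309]
3.01 0.55 0.065 [-0.572  0.269  1.146  2.089 -0.883  0.573 -0.53 ]
3.01 0.68 0 [-0.19   0.182  0.735  2.276 -1.384  0.356  0.049]
3.01 0.68 0.065 [-0.356  0.155  0.884  2.171 -1.04   0.396 -0.329]
```

Joint 7 stops the tilt at 0.6 rad (34°), which is within the 30–45° asked for, so I draw it out at that angle.

```bash
cat > k.py <<'E'
from lib import *
np.set_printoptions(precision=4,suppress=True)
RK=[.526,-.256,-.128];t=.6
print(read_ft_force())
for d in(.012,.024,.036,.05,.067):
    p=place(np.array([[.022+d*np.cos(.96)-.016*np.sin(t),0,.161+d*np.sin(.96)+.016*np.cos(t)]]),RK)[0]
    movel(p,quat(RK[2],t),.04);f=read_ft_force();print(d,f,read_finger_gap())
    if np.linalg.norm(f)>20:raise SystemExit("high force")
p=read_eef_pos();movel([p[0],p[1],.33],quat(RK[2],t),.12)
movel([p[0],p[1],.335],quat(RK[2],.3),.008);movel([p[0],p[1],.34],quat(RK[2],0),.008)
print("up",read_ft_force(),read_finger_gap(),read_time_s(),read_qpos())
E
sed -i 's/u)\[2:4\]/u)[1:3]/' h.py
python3 k.py && python3 h.py sq
```

```text
[ 0.3331  0.2374 -2.3515]
0.012 [ 0.0452  0.4732 -2.8858] 0.03053583231587918
0.024 [ 0.3728  0.788  -2.225 ] 0.030419607715077783
0.036 [-0.0762  0.2289 -2.8395] 0.030672163827656553
0.05 [ 0.7163 -0.5972 -3.1032] 0.030542032460792245
0.067 [ 0.3381 -0.6361 -2.3614] 0.030521560842662575
up [-0.9113 -0.0936 -2.4963] 0.03029760535990207 60.8333 [-0.0972  0.322   0.5847  1.5543 -0.1815  1.3198  1.9511]
insert ('side',) [ 0.5084  0.208  -0.0411] -57.642852783203125
insert ('top', 'side') [0.5089 0.2059 0.0275] -105.64888000488281
block ('side',) (array([0.552 , 0.2361, 0.038 ]), np.float64(-51.434749603271484))
block ('top',) (array([0.5549, 0.2519, 0.0361]), np.float64(-45.09318542480469))
[-0.6478  0.1594 -2.9834] 64.475
```

View pics/h_side_sq.png

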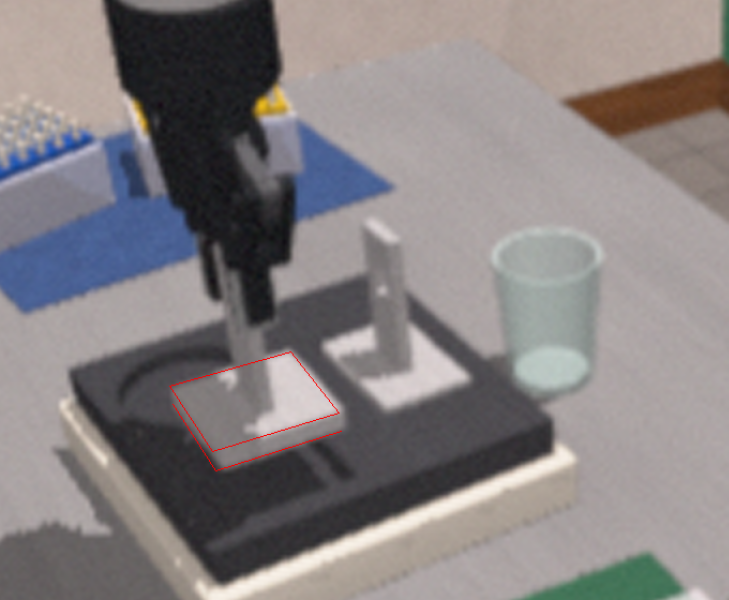

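The oblong insert sits flat in its pocket, and the square one is held level over the square pocket. Now to seat it.

```bash
python3 s.py .5085 .2065
```

```text
[0.5085 0.2065] stop at 0.058 [-1.2872 -2.7527 12.4329]
[0.5105 0.2065] stop at 0.06 [-1.5943 -0.184   8.3173]
[0.5099 0.2079] stop at 0.06 [-1.3279 -0.3726  6.5376]
[0.5085 0.2085] stop at 0.06 [-1.9145 -0.6213  7.122 ]
[0.5071 0.2079] stop at 0.058 [-3.7191 -2.2362 15.8734]
[0.5065 0.2065] stop at 0.058 [-1.6831 -2.459  13.5816]
in at (np.float64(-0.0014142135623730955), np.float64(-0.001414213562373095)) [0.8114 1.3889 0.0953]
0.052 [-0.2703  0.841   0.0655]
0.05 [-0.3823  1.8417 -0.5306]
0.049 [ 0.2999 -0.074   0.0786]
0.048 [-2.5035 -0.8169  7.9245]
0.047 [-4.9724 -2.1365 14.2912]
0.03072977811246522 76.2083
```

```bash
python3 - <<'E'
from lib import *
np.set_printoptions(precision=4,suppress=True)
move_gripper(.06);p=read_eef_pos();movel([p[0],p[1],.3],quat(.0367),.15);movel([.5,-.1,.4],quat(0),.25);move_ptp([.4,-.3,.45],quat(0))
ims={c:read_camera(c) for c in P}
fx=[]
for n,a,b,v in(("obl",.056,.084,[.6141,.2601]),("sq",.07,.07,[.5071,.2051])):
    E=rect(a,b,.06)+rect(.008,.032,.148)
    w,c=fit(ims,E,[*v,.0367],.005,.04);print(n,w,c);fx.append((E,w))
M=[.5455,.0016,-.0496]
for n,E,g in(("tube",boxE(.11,.05,.04,.003),tip_of("top","tube_rack")),("tip",boxE(.1,.056,.05,.003),tip_of("top","tip_box"))):
    v=ray("top",g[0]["at"],.003);w,c=fit(ims,E,[*v,-.05],.012,.1);d=w[:2]-M[:2];print(n,v,w,"mat frame",d@[np.cos(M[2]),np.sin(M[2])],d@[-np.sin(M[2]),np.cos(M[2])]);fx.append((E,w))
A=lambda c:cv2.resize(ims[c],(800,600))[180:480,150:700]
cv2.imwrite("pics/end.png",np.vstack([A("top"),A("side")])[:,:,::-1]);print(read_time_s())
E
```

```text
obl [0.6119 0.2604 0.0368] -113.28192138671875
sq [ 0.5057  0.2039 -0.0469] -116.25016784667969
tube [0.4759 0.0013] [ 0.4786  0.0049 -0.0371] mat frame -0.0669599758870884 -5.778078595785252e-05
tip [ 0.6028 -0.0368] [ 0.6072 -0.0307 -0.057 ] mat frame 0.06318327869588503 -0.029219604843838867
80.425
```

View pics/end.png

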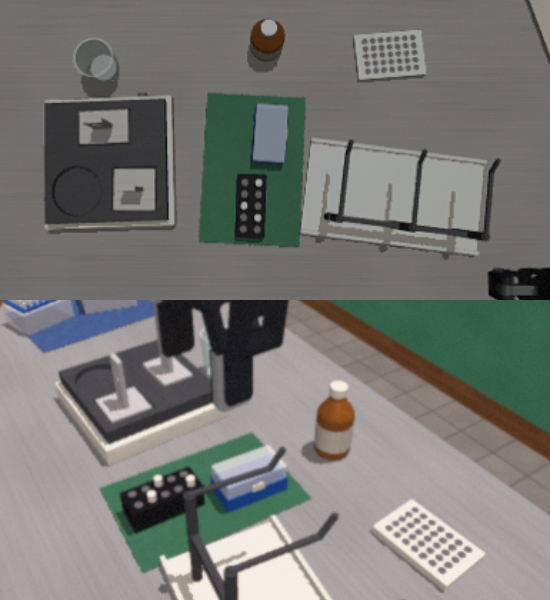

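Both inserts lie flush in their pockets, and the boxes are upright on the mat at (262,205) and (270,133). The bottle, beaker and well plate have not moved, and the arm touches nothing.

```bash
python3 -c "
from bench import *
print(sign_off())"
```

```text
the job is handed in; nothing more can be done
None
```

I handed the job in after about 80 s: the oblong and square inserts (the round one was absent) are seated in their heater pockets, and the tube rack and tip box stand upright on the mat, judging by the final pictures and contact forces; `sign_off()` returned no verdict.

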